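# Close the blue articulator for the bite check

### The job

The case on the blue articulator is due for its bite check: with your fingertips on top of its raised upper arm, swing the arm gently down until its pin stands on the little table, keep the bite together with a light touch for about a second, then take your hand away and leave it closed. Do not pick the articulator up or shove it along the bench, and leave the red and the silver articulators and everything else on the bench as they are.

Things in the scene. Friction and masses are not known exactly. Their poses are not given: they have to be found in the camera images.
- blue_articulator: The blue articulator (hinged holder of an upper and a lower plaster jaw cast): blue base, two pillars at its back, lower cast on the base, blue upper arm with the upper cast under it. Origin: centre of its underside; x from its front (pin end) to its back (hinge), y to its left, z up. 185 mm long (x -115 to +75), 150 mm wide over the hinge ends, about 0.9 kg, loose on rubber feet.
- blue_upper (a joint): Opening angle of the blue upper arm, rad: 0 = closed, pin on its table (a firm stop); grows as the arm's front rises. Starts 0.35 to 0.7. Hinge axis: along y of the articulator, at its x = +60 mm, z = 108 mm. Stiff by friction: the arm stays where it is left; about 1 to 6 N on the flat brings it down.
- blue_spot (a point): On the flat top of the blue upper arm, on its centre line, 90 mm from the hinge axis: a good place for fingertips. Turns with the arm: x along it to the hinge, z square to the top. The flat is 36 mm wide, bare from 15 to 130 mm from the hinge, and when closed is level, 113 mm above the bench.
- blue_pin (a point): Top end of the upright steel pin (7 mm thick) at the front end of the blue upper arm, 145 mm from the hinge; it stands 9 mm above the arm's flat top. Its block, 22 mm long, stands 4 mm above the flat. When closed, the pin's foot meets the small white round table on the base.
- red_articulator: Another case, to be left alone: an articulator like the blue one in all its sizes, but red, its upper arm also open. Origin: centre of its underside; x from its front (pin end) to its back (hinge), y to its left, z up. 185 mm long (x -115 to +75), 150 mm wide over the hinge ends, about 0.9 kg, loose on rubber feet.
- red_spot (a point): The point on the top of the red articulator's upper arm, 90 mm from its hinge (shows where that arm stands; leave it alone).
- silver_articulator: Another case, to be left alone: an articulator like the blue one in all its sizes, but silver (bare aluminium), its upper arm also open. Origin: centre of its underside; x from its front (pin end) to its back (hinge), y to its left, z up. 185 mm long (x -115 to +75), 150 mm wide over the hinge ends, about 0.9 kg, loose on rubber feet.
- silver_spot (a point): The point on the top of the silver articulator's upper arm, 90 mm from its hinge (shows where that arm stands; leave it alone).
- bowl: Bystander: green plaster-mixing bowl, 124 mm across, 78 mm high, origin under its centre.
- bottle: Bystander: amber bottle with white cap, 42 mm across, 95 mm high, origin under its centre.
- jar: Bystander: white jar with black lid, 56 mm across, 45 mm high, origin under its centre.
- model: Bystander: loose yellow-brown stone jaw model, about 62 x 60 mm, 31 mm high, origin under its centre.
- wax_knife: Bystander: wax knife, wooden handle and steel blade, 170 mm long along its x, 11 mm high, lying flat on the right-hand side; origin under its middle.
Things that resemble listed ones, but are neither listed nor needed, are in the scene too. Of the things like the blue_articulator, leave any that is green or pink; of the rest the larger one is meant.

How it is judged:
By the outcome, as a careful person would: the job done as asked, in the order asked, and still so for the second after the job is handed in, with the robot touching nothing.
It also fails if it takes over 38 s, if anything falls off the work surface, if the arm or the gripper's body presses on something with over 40 N, if the wrist force passes 120 N, or if a joint passes its speed limit or range.

### The arm

A 6-joint arm with a two-finger parallel gripper is mounted at the origin on the work surface. World frame = base frame: x ahead of the robot, y to its left, z up, the work surface at z = 0. Lengths are in m, angles in rad, forces in N, time in s.
With the tool pointing down it reaches from about 0.35 to 0.975 m from the base axis. Payload 4.9 kg.
Tool frame: the origin (TCP) lies at the very end of the fingers, on their centre line; the grasp point (between the pads) lies 19 mm behind it; z points along the fingers, y is the line along which they close (so a half turn about z gives the same grasp; the last joint's range is limited). The gripper opens to 85 mm and grips with 20 to 120 N. Pads are 22 mm wide; open, the fingers measure 114 mm over their backs; the gripper's body (76 mm by 85 mm) begins 54 mm behind the grasp point. The pads swing forward as they close: fully open they stand 13 mm farther back than shut.
Start: joints at [-1.234, 0.053, 1.613, -0, 1.476, -0.119], TCP at [0.275, -0.561, 0.231] pointing down, gripper open.
Joint ranges: [-3.01, 3.01], [-1.01, 2.22], [0.06, 2.58], [-1.02, 4.17], [0.09, 2.62], [-3.14, 3.14]. Speed limits (rad/s): [2.57, 2.57, 3.14, 3.14, 3.14, 3.14].

### API

Orientations are given as a rotation vector (axis times angle).
In Python, from station import * gives the robot as it stands.
- The arm moves only by the shell command python3 -m crank 'ROWS' [OPENING] [FORCE]. ROWS is JSON, a list of rows, each an object with "offset": the shift along the tool's x, y, z in m, a list of three; "twist": the turn, a rotation vector about the tool's x, y, z in degrees, a list of three. In form: [{"offset": [x, y, z], "twist": [rx, ry, rz]}, ...]. A call has 1 to 20 rows; each row is the pose to reach, as a shift and turn from the pose commanded when the call began, along the tool's axes at that moment; what a row does not reach only later rows make up. A row lasts 1/8 s, in which the tool goes at most 62.5 mm and 10.7 degrees, less where a joint would pass 70% of its speed; a pose out of reach is approached as far as the arm can. A call with a gripper value outside its range is refused whole. OPENING is the opening, from 0 (shut) to 1 (fully open), set as the call begins (- or left out, the last holds). The fingers move at their own pace and stop on an object; FORCE is the grip in N (left out, the last holds). Time passes only in rows, so rows that repeat a pose let the fingers close. It gives the time, the measured TCP pose, the force, the opening and the grip force at its end, in the units of the state.
- get_obs(): the state, without advancing time (a new reading comes with each control period).
- get_image(name): name is "scene" or "top" or "wrist"; returns the picture (384x512x3 uint8, red, green, blue); there is no depth.
- get_calibration(name): a dict with "intrinsics" (3x3 intrinsics, pixels), "k1" (the pictures are not rectified: a ray, as slopes to the right and down, at radius r is drawn at 1 + k1 r^2 times it, then the intrinsics apply), "world_from_camera" (4x4, takes a point from camera to world coordinates); the wrist camera has in their place "tool_from_camera" (4x4, takes a point from camera to tool coordinates, whose origin is the TCP and whose axes are the flange's). Camera axes: x right, y up, looking along -z (the intrinsics and any distortion apply to the point x, -y, -z); pixel columns grow to the right and rows downward; lengths in m; the calibration is good to about 2 mm. A picture is of the moment at which its call begins: read the wrist's pose just before it. get_calibration takes no time and is no camera call.
- finish_job(): hands the job in; it is judged then, once.
Trained networks look in the newest picture that a camera, given by its name, has taken for a name from the list of things; names that differ only in an ending like _2 or _b are one class to them, and where a whole thing is asked for, a point or a joint stands for the part that bears it (a point fixed in the world has none). Each returns a list of dicts, best first, with "confidence" (0 to 1); they miss things now and then, are a little off and sometimes report something else, mostly with a low value. They report only what shows in the picture. A call takes as long as a camera call. They do not tell look-alikes from the thing itself.
- cut_out(query, camera): "region" (384x512 bool, what is visible of it) and "rect" ([centre column, centre row, width, height] in pixels, round what is visible of it).
The state is a dict: "t": time; "q": joint angles; "dq": joint speeds; "effort": joint torques, N m; "tool_pos": TCP position; "tool_rot": TCP orientation; "contact_force": force on the tool from outside, world axes, zero at the start; "wrist_torque": the same for the moment, N m; "opening": finger opening in m; "grip_force": force on a finger pad.
Only numpy, scipy, OpenCV 4.12 (cv2) and the standard library are available. Lean on these libraries where they do the work, as an engineer would, in place of code of your own. Each camera call takes 0.05 s, during which the arm holds its last target. There are 200 camera calls.

## Working session

There is one attempt and no reset: what is moved stays moved. The work goes in short steps, Python scripts to look and compute and a shell command to move; the robot and the scene stay as the last step left them, time stands still between calls to the robot, and variables do not carry over. Pictures are saved under pics/ and viewed, at most 10 in all, crops included, and the job is handed in when it is done.

```bash
ls; mkdir -p pics; cat > h.py <<'E'
from station import *
import numpy as np, cv2
from scipy.spatial.transform import Rotation as R
def save(n,f):
    im=get_image(n); cv2.imwrite('pics/'+f,im[:,:,::-1]); return im
def T(n,o=None):
    c=get_calibration(n)
    if 'world_from_camera' in c: return c,np.array(c['world_from_camera'])
    o=o or get_obs(); W=np.eye(4); W[:3,:3]=R.from_rotvec(o['tool_rot']).as_matrix(); W[:3,3]=o['tool_pos']
    return c,W@np.array(c['tool_from_camera'])
def proj(n,P,o=None):
    c,W=T(n,o); p=(np.atleast_2d(P)-W[:3,3])@W[:3,:3]
    s=np.c_[p[:,0]/-p[:,2],-p[:,1]/-p[:,2]]; r2=(s**2).sum(1,keepdims=True)
    s=s*(1+c['k1']*r2); K=np.array(c['intrinsics']); return s@K[:2,:2].T+K[:2,2]
def ray(n,uv,o=None):
    c,W=T(n,o); K=np.array(c['intrinsics']); d=(np.array(uv,float)-K[:2,2])/[K[0,0],K[1,1]]
    s=d.copy()
    for _ in range(20): s=d/(1+c['k1']*(s@s))
    v=W[:3,:3]@[s[0],-s[1],-1]; return W[:3,3],v/np.linalg.norm(v)
def onz(n,uv,z,o=None):
    a,v=ray(n,uv,o); return a+v*(z-a[2])/v[2]
E
python3 - <<'E'
from h import *
for n in('scene','top'):
    save(n,n+'0.png')
    for q in('blue_articulator','blue_spot','blue_pin','red_articulator','silver_articulator'):
        for d in cut_out(q,n)[:4]: print(n,q,round(d['confidence'],2),np.round(d['rect']))
    c,W=T(n);print(np.round(W,3).tolist(),np.array(c['intrinsics']).tolist(),c['k1'])
E
```

```text
pics
scene blue_articulator 0.88 [251. 168.  48.  45.]
scene blue_articulator 0.78 [197. 203.  51.  32.]
scene blue_articulator 0.73 [ 98. 218.  79.  81.]
scene blue_articulator 0.71 [197. 231.  79.  68.]
scene blue_spot 0.87 [248. 163.  41.  35.]
scene blue_spot 0.66 [194. 198.  46.  25.]
scene blue_spot 0.64 [ 90. 205.  67.  51.]
scene blue_spot 0.59 [196. 228.  77.  66.]
scene blue_pin 0.9 [200. 231.  79.  70.]
scene blue_pin 0.89 [196. 200.  50.  24.]
scene blue_pin 0.79 [ 89. 216.  65.  66.]
scene blue_pin 0.59 [248. 164.  39.  37.]
scene red_articulator 0.67 [290. 198.  78.  82.]
scene red_articulator 0.31 [198. 231.  77.  65.]
scene silver_articulator 0.66 [337. 159.  65.  86.]
[[0.8, -0.336, 0.497, 1.062], [0.6, 0.427, -0.677, -0.857], [0.016, 0.84, 0.543, 0.749], [0.0, 0.0, 0.0, 1.0]] [[453.5273729901064, 0.0, 259.53684935080395], [0.0, 453.5273729901064, 187.07029425034307], [0.0, 0.0, 1.0]] -0.11279625272716183
top blue_articulator 0.96 [269. 239.  40.  31.]
top blue_articulator 0.88 [195. 240.  33.  42.]
top blue_articulator 0.83 [317. 195.  42.  55.]
top blue_articulator 0.64 [336. 277.  38.  65.]
top blue_spot 0.85 [271. 240.  43.  29.]
top blue_spot 0.81 [334. 274.  35.  58.]
top blue_spot 0.66 [321. 194.  46.  60.]
top blue_pin 0.86 [332. 276.  31.  59.]
top blue_pin 0.83 [198. 237.  34.  47.]
top blue_pin 0.8 [270. 240.  38.  27.]
top blue_pin 0.58 [318. 193.  45.  65.]
top red_articulator 0.73 [223. 175.  48.  58.]
top red_articulator 0.71 [226. 173.  51.  57.]
top silver_articulator 0.93 [149. 172.  48.  63.]
top silver_articulator 0.42 [316. 193.  52.  59.]
[[-0.01, 0.997, -0.079, 0.387], [-1.0, -0.01, 0.007, -0.069], [0.006, 0.079, 0.997, 1.404], [0.0, 0.0, 0.0, 1.0]] [[420.95374862378293, 0.0, 246.3961818482281], [0.0, 420.95374862378293, 186.6716662190663], [0.0, 0.0, 1.0]] -0.07185092410177317
```

```bash
python3 - <<'E'
import cv2
a=cv2.imread('pics/scene0.png')[110:290,30:410];b=cv2.imread('pics/top0.png')[130:330,100:380]
cv2.imwrite('pics/s.png',cv2.resize(a,None,fx=2.1,fy=2.1,interpolation=2));cv2.imwrite('pics/t.png',cv2.resize(b,None,fx=2.8,fy=2.8,interpolation=2))
E
```

```text
(no output)
```

View pics/s.png

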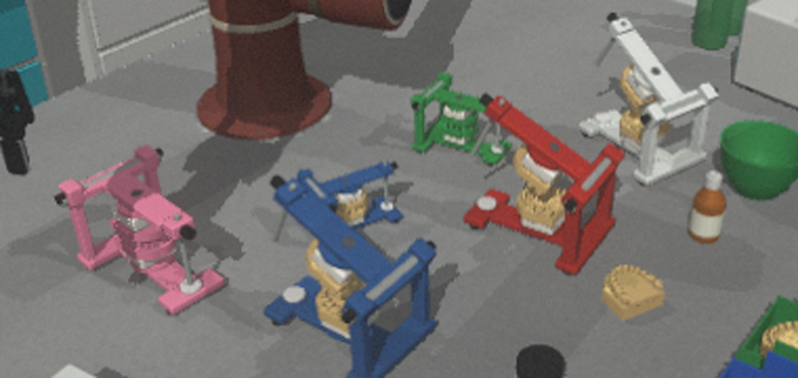

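View pics/t.png

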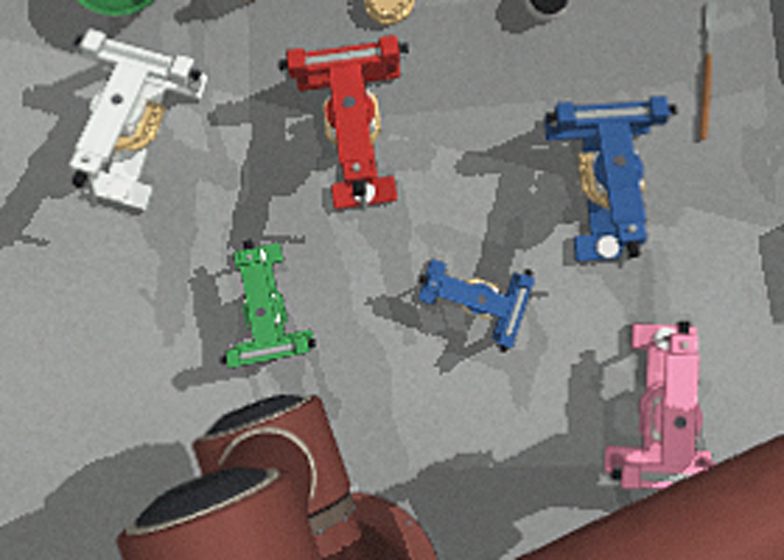

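The scene picture shows the large blue articulator, with its pin cap at about (162,197), its hinge ends at (196,260) and (236,227), and its table at (170,250). In the top picture its pin cap is at (326,219), its hinge ends at (296,172) and (340,169), and its table at (317,218). The small blue one between the base and the large one is the look-alike. Next I'll fit the pose from these points.

```bash
cat > fit.py <<'E'
from h import *
from scipy.optimize import least_squares
def pts(p,tz=.025,dd=.09):
    x,y,a,th=p[:4]
    arm=lambda d,h:[.06-d*np.cos(th)+h*np.sin(th),0,.108+d*np.sin(th)+h*np.cos(th)]
    L=np.array([[.06,.073,.108],[.06,-.073,.108],arm(.145,.014),[-.085,0,p[4]],arm(p[5],.005),arm(.09,.005)])
    return L@R.from_rotvec([0,0,a]).as_matrix().T+[x,y,0]
if __name__=='__main__':
    ob={'top':[[296.1,172.1],[340,169.3],[326,219.3],[317.1,217.9],[321,187.1]],
     'scene':[[235.7,227.1],[196.2,260],[162.4,196.7],[169.5,250.5],[195.7,224.8]]}
    def f(p): P=pts(p)[:5]; return np.concatenate([(proj(n,P)-ob[n]).ravel() for n in ob])
    s=least_squares(f,[.4,-.25,0,.5,.025,.09],loss='soft_l1')
    print(np.round(s.x,4)); print(np.round(f(s.x).reshape(-1,2),1).tolist()); print(np.round(pts(s.x),4))
    o=get_obs(); print(o['tool_pos'],R.from_rotvec(o['tool_rot']).as_matrix().round(3).tolist(),o['opening'],o['contact_force'],o['t'])
E
python3 fit.py
```

```text
[ 0.4757 -0.3027  0.0814  0.3997  0.0179  0.0597]
[[-2.2, 1.4], [0.3, -0.0], [-0.2, -7.3], [-0.1, 0.2], [-0.4, 0.5], [-1.0, -0.9], [-1.6, 2.2], [6.1, 2.1], [0.0, -0.0], [0.2, 0.2]]
[[ 0.5295 -0.225   0.108 ]
 [ 0.5414 -0.3706  0.108 ]
 [ 0.4078 -0.3082  0.1773]
 [ 0.391  -0.3096  0.0179]
 [ 0.4826 -0.3021  0.1358]
 [ 0.4548 -0.3044  0.1476]]
[ 0.27510818 -0.56117796  0.23132664] [[0.898, 0.44, 0.0], [0.44, -0.898, -0.0], [0.0, 0.0, -1.0]] 0.08542870061136136 [-0.69077576  1.14375452  0.39988283] 0.6
```

```bash
sed -i 's/\[326,219.3\]/[326.1,211.4]/; s/\[162.4,196.7\]/[170.5,197.1]/' fit.py; python3 fit.py
```

```text
[ 0.4772 -0.3027  0.0748  0.4381  0.0185  0.0613]
[[-2.1, 0.7], [0.5, -0.4], [-0.2, -0.8], [-0.2, -0.3], [-0.2, 0.1], [-0.4, -0.5], [-1.4, 2.5], [-0.7, 0.4], [0.6, -0.1], [0.5, -0.5]]
[[ 0.5315 -0.2254  0.108 ]
 [ 0.5424 -0.371   0.108 ]
 [ 0.412  -0.3076  0.1822]
 [ 0.3924 -0.309   0.0185]
 [ 0.4838 -0.3022  0.1385]
 [ 0.4578 -0.3041  0.1507]]
[ 0.27510818 -0.56117796  0.23132664] [[0.898, 0.44, 0.0], [0.44, -0.898, -0.0], [0.0, 0.0, -1.0]] 0.08542870061136136 [-0.69077576  1.14375452  0.39988283] 0.6
```

The fit is good, with residuals under 2.5 px: opening about 0.44 rad, spot at (0.458, -0.304, 0.151). I'll shut the fingers, rise, cross to above the spot and turn the tool in line with the arm.

```bash
python3 -m crank '[{"offset":[0,0,-0.06],"twist":[0,0,0]},{"offset":[0.05,-0.023,-0.06],"twist":[0,0,4]},{"offset":[0.1,-0.047,-0.06],"twist":[0,0,8]},{"offset":[0.15,-0.07,-0.06],"twist":[0,0,12]},{"offset":[0.2,-0.094,-0.06],"twist":[0,0,16]},{"offset":[0.25,-0.117,-0.06],"twist":[0,0,20]},{"offset":[0.301,-0.141,-0.06],"twist":[0,0,21.8]},{"offset":[0.301,-0.141,-0.06],"twist":[0,0,21.8]},{"offset":[0.301,-0.141,-0.06],"twist":[0,0,21.8]}]' 0 20
python3 - <<'E'
from h import *
from fit import pts
o=get_obs();print(o['tool_pos'],R.from_rotvec(o['tool_rot']).as_matrix().round(3).tolist(),o['opening'],o['contact_force'],o['q'])
im=save('wrist','w1.png')
P=pts([.4772,-.3027,.0748,.4381,.0185,.0613]); uv=proj('wrist',P,o); print(uv.round(1))
im=im[:,:,::-1].copy()
for u in uv: cv2.drawMarker(im,tuple(int(v) for v in u),(0,255,255),0,12,1)
cv2.imwrite('pics/w1m.png',im)
E
```

```text
t: 1.72
tool_pos: [0.4832, -0.3022, 0.2914]
tool_rot: [3.139, 0.119, -0.0]
contact_force: [-0.3, -0.0, -0.2]
opening: -0.0
grip_force: 0.0
[ 0.48322985 -0.30219019  0.29136151] [[0.997, 0.076, -0.0], [0.076, -0.997, -0.0], [-0.0, 0.0, -1.0]] -4.3122463419402914e-05 [-0.2854498  -0.00489569 -0.19265699] [-6.89169079e-01 -1.06980526e-01  1.67024036e+00 -4.96418205e-04
  1.57821928e+00  8.05646413e-01]
[[184.8 116.2]
 [326.  116.4]
 [255.4 261.3]
 [255.2 216.7]
 [255.4 173.2]
 [255.4 202.4]]
```

View pics/w1m.png

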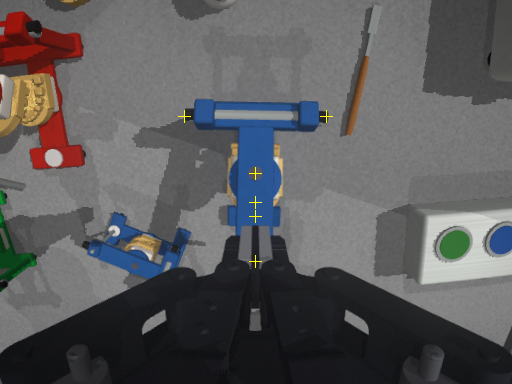

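The wrist picture shows the arm centred under the fingers at column 255, and the hinge at row 116 falls where the fit predicts. Next I'll tilt square to the flat and stop 30 mm above the spot.

```bash
python3 -m crank '[{"offset":[0,0,0.03],"twist":[0,-8,0]},{"offset":[-0.005,0,0.06],"twist":[0,-16,0]},{"offset":[-0.01,0,0.09],"twist":[0,-25,0]},{"offset":[-0.0127,0,0.1135],"twist":[0,-25,0]},{"offset":[-0.0127,0,0.1135],"twist":[0,-25,0]},{"offset":[-0.0127,0,0.1135],"twist":[0,-25,0]}]'
python3 -m crank '[{"offset":[0,0,0.008],"twist":[0,0,0]},{"offset":[0,0,0.015],"twist":[0,0,0]},{"offset":[0,0,0.020],"twist":[0,0,0]},{"offset":[0,0,0.023],"twist":[0,0,0]},{"offset":[0,0,0.023],"twist":[0,0,0]},{"offset":[0,0,0.023],"twist":[0,0,0]}]'
python3 - <<'E'
from h import *
save('scene','s2.png')
a=cv2.imread('pics/s2.png')[110:290,110:330]
cv2.imwrite('pics/s2c.png',cv2.resize(a,None,fx=3,fy=3,interpolation=2))
E
```

```text
t: 2.52
tool_pos: [0.4706, -0.3042, 0.1792]
tool_rot: [3.049, 0.112, -0.673]
contact_force: [-0.8, 0.5, -0.1]
opening: 0.0003
grip_force: 0.0
t: 3.28
tool_pos: [0.4611, -0.3038, 0.1571]
tool_rot: [3.049, 0.115, -0.676]
contact_force: [0.6, -0.7, 0.2]
opening: -0.0004
grip_force: 0.0
```

View pics/s2c.png

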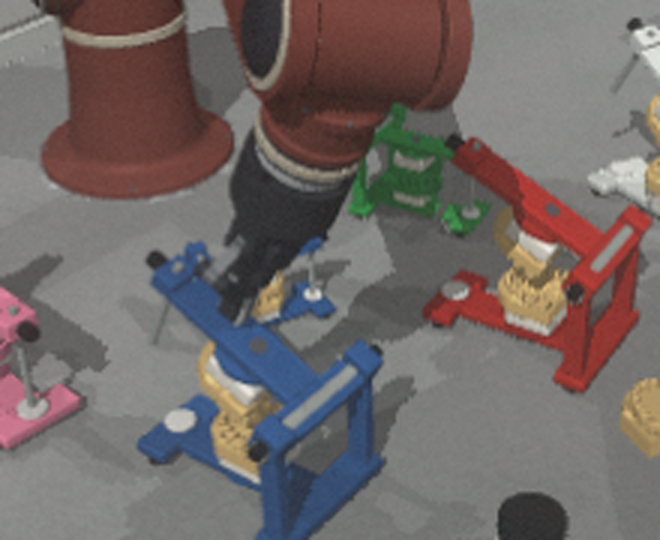

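The fingertips are just above the spot, near crop pixel (235,310), clear of the pin block. Next I'll touch down and begin the swing about the hinge.

```bash
python3 -m crank '[{"offset":[0,0,0.002],"twist":[0,0,0]},{"offset":[0,0,0.004],"twist":[0,0,0]},{"offset":[0,0,0.0055],"twist":[0,0,0]},{"offset":[0,0,0.007],"twist":[0,0,0]},{"offset":[0,0,0.0085],"twist":[0,1,0]},{"offset":[0,0,0.010],"twist":[0,2,0]},{"offset":[0,0,0.0117],"twist":[0,3,0]},{"offset":[0,0,0.0133],"twist":[0,4,0]}]'
python3 -c "
from h import *
o=get_obs();print(o['contact_force'],o['tool_pos'])"
```

```text
t: 4.32
tool_pos: [0.4555, -0.3041, 0.1451]
tool_rot: [3.074, 0.116, -0.567]
contact_force: [1.6, 1.3, 0.6]
opening: -0.0
grip_force: 1.0
[1.59116558 1.26450255 0.62893167] [ 0.45550207 -0.30414701  0.14506015]
```

```bash
python3 -m crank '[{"offset":[0,0,0.0016],"twist":[0,1,0]},{"offset":[0,0,0.0032],"twist":[0,2,0]},{"offset":[0,0,0.0048],"twist":[0,3,0]},{"offset":[0,0,0.0065],"twist":[0,4,0]}]'
python3 -m crank '[{"offset":[0,0,0.0016],"twist":[0,1,0]},{"offset":[0,0,0.0032],"twist":[0,2,0]},{"offset":[0,0,0.0048],"twist":[0,3,0]},{"offset":[0,0,0.0065],"twist":[0,4,0]}]'
python3 - <<'E'
from h import *
save('scene','s3.png')
a=cv2.imread('pics/s3.png')[110:290,110:330]
cv2.imwrite('pics/s3c.png',cv2.resize(a,None,fx=3,fy=3,interpolation=2))
E
```

```text
t: 4.82
tool_pos: [0.4529, -0.3043, 0.1387]
tool_rot: [3.094, 0.116, -0.461]
contact_force: [0.3, 2.0, 2.6]
opening: -0.0003
grip_force: 1.0
t: 5.32
tool_pos: [0.451, -0.3046, 0.1325]
tool_rot: [3.111, 0.117, -0.353]
contact_force: [-0.1, 1.7, 2.3]
opening: -0.0
grip_force: 1.1
```

View pics/s3c.png

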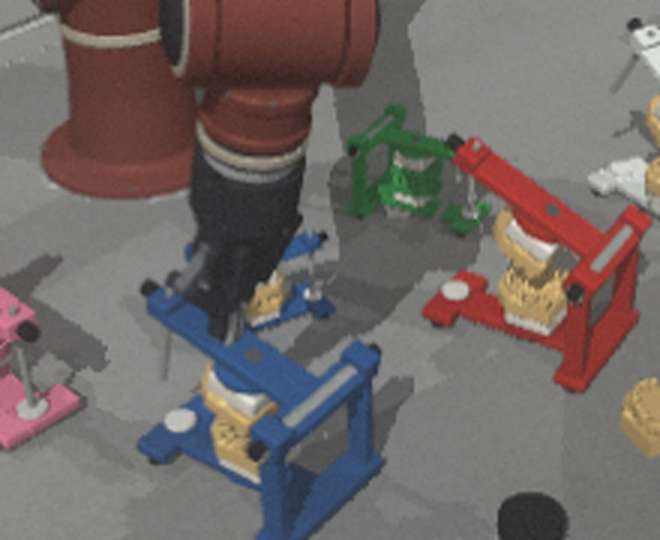

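The arm is following the fingers at about 2.4 N, and the base has not moved (its table is still at crop (181,420)). Continuing, slower near the stop.

```bash
python3 -m crank '[{"offset":[0,0,0.0016],"twist":[0,1,0]},{"offset":[0,0,0.0032],"twist":[0,2,0]},{"offset":[0,0,0.0048],"twist":[0,3,0]},{"offset":[0,0,0.0064],"twist":[0,4,0]},{"offset":[0.0001,0,0.0079],"twist":[0,5,0]},{"offset":[0.0001,0,0.0095],"twist":[0,6,0]},{"offset":[0.0002,0,0.011],"twist":[0,7,0]},{"offset":[0.0002,0,0.0126],"twist":[0,8,0]}]'
python3 -m crank '[{"offset":[0,0,0.0008],"twist":[0,0.5,0]},{"offset":[0,0,0.0016],"twist":[0,1,0]},{"offset":[0,0,0.0024],"twist":[0,1.5,0]},{"offset":[0,0,0.0032],"twist":[0,2,0]}]'
```

```text
t: 6.38
tool_pos: [0.4485, -0.3048, 0.1202]
tool_rot: [3.133, 0.118, -0.135]
contact_force: [-1.2, 0.3, 2.3]
opening: -0.0002
grip_force: 1.1
t: 6.88
tool_pos: [0.4482, -0.3048, 0.117]
tool_rot: [3.136, 0.118, -0.081]
contact_force: [-1.1, -0.6, 2.5]
opening: 0.0001
grip_force: 1.2
```

```bash
python3 -m crank '[{"offset":[0,0,0.0007],"twist":[0,0.5,0]},{"offset":[0,0,0.0014],"twist":[0,1,0]},{"offset":[0,0,0.0021],"twist":[0,1.4,0]},{"offset":[0,0,0.0027],"twist":[0,1.8,0]}]'
python3 -m crank '[{"offset":[0,0,0.0004],"twist":[0,0.3,0]},{"offset":[0,0,0.0008],"twist":[0,0.6,0]}]'
```

```text
t: 7.38
tool_pos: [0.4481, -0.3048, 0.1144]
tool_rot: [3.138, 0.118, -0.032]
contact_force: [-2.3, -0.6, 2.8]
opening: -0.0001
grip_force: 1.1
t: 7.62
tool_pos: [0.4481, -0.3047, 0.1136]
tool_rot: [3.139, 0.118, -0.016]
contact_force: [-1.7, -0.6, 2.2]
opening: -0.0
grip_force: 1.1
```

```bash
for i in 1; do python3 -m crank '[{"offset":[0,0,0.0004],"twist":[0,0.3,0]},{"offset":[0,0,0.0008],"twist":[0,0.6,0]}]'; done
python3 -m crank '[{"offset":[0,0,0.0004],"twist":[0,0,0]},{"offset":[0,0,0.0004],"twist":[0,0,0]}]'
```

```text
t: 7.88
tool_pos: [0.4481, -0.3047, 0.113]
tool_rot: [-3.139, -0.118, -0.0]
contact_force: [-2.9, -0.7, 4.0]
opening: 0.0002
grip_force: 2.4
t: 8.12
tool_pos: [0.4481, -0.3048, 0.113]
tool_rot: [-3.139, -0.118, 0.0]
contact_force: [-2.7, 0.1, 5.2]
opening: -0.0
grip_force: 2.8
```

The height has stopped at 0.113 m and the force is rising, so the pin is on its table. I'll hold a light touch for a bit over a second.

```bash
python3 -m crank '[{"offset":[0,0,0.0003],"twist":[0,0,0]},{"offset":[0,0,0.0003],"twist":[0,0,0]},{"offset":[0,0,0.0003],"twist":[0,0,0]},{"offset":[0,0,0.0003],"twist":[0,0,0]},{"offset":[0,0,0.0003],"twist":[0,0,0]},{"offset":[0,0,0.0003],"twist":[0,0,0]},{"offset":[0,0,0.0003],"twist":[0,0,0]},{"offset":[0,0,0.0003],"twist":[0,0,0]},{"offset":[0,0,0.0003],"twist":[0,0,0]},{"offset":[0,0,0.0003],"twist":[0,0,0]}]'
python3 - <<'E'
from h import *
save('scene','s4.png')
a=cv2.imread('pics/s4.png')[110:290,110:330]
cv2.imwrite('pics/s4c.png',cv2.resize(a,None,fx=3,fy=3,interpolation=2))
E
```

```text
t: 9.38
tool_pos: [0.4481, -0.3048, 0.113]
tool_rot: [-3.139, -0.118, 0.0]
contact_force: [-4.4, 0.6, 5.9]
opening: -0.0002
grip_force: 3.5
```

View pics/s4c.png

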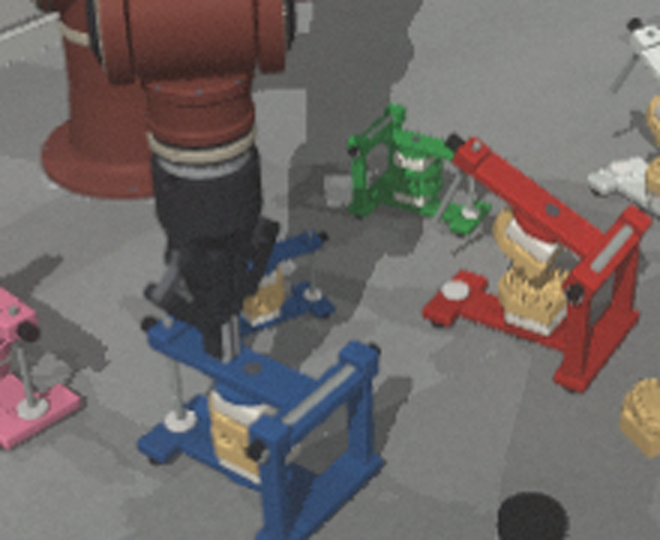

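The picture shows the pin standing on its table at crop (180,418), and the base has not moved. Now I'll lift the hand straight off.

```bash
python3 -m crank '[{"offset":[0,0,-0.001],"twist":[0,0,0]},{"offset":[0,0,-0.004],"twist":[0,0,0]},{"offset":[0,0,-0.02],"twist":[0,0,0]},{"offset":[0,0,-0.06],"twist":[0,0,0]},{"offset":[0,0,-0.11],"twist":[0,0,0]},{"offset":[0,0,-0.15],"twist":[0,0,0]},{"offset":[0,0,-0.15],"twist":[0,0,0]},{"offset":[0,0,-0.15],"twist":[0,0,0]},{"offset":[0,0,-0.15],"twist":[0,0,0]}]'
python3 - <<'E'
from h import *
save('scene','s5.png')
a=cv2.imread('pics/s5.png')[110:290,110:330]
cv2.imwrite('pics/s5c.png',cv2.resize(a,None,fx=3,fy=3,interpolation=2))
E
```

```text
t: 10.55
tool_pos: [0.4475, -0.3042, 0.2604]
tool_rot: [-3.137, -0.118, 0.003]
contact_force: [0.2, -0.7, 0.4]
opening: -0.0001
grip_force: 0.0
```

View pics/s5c.png

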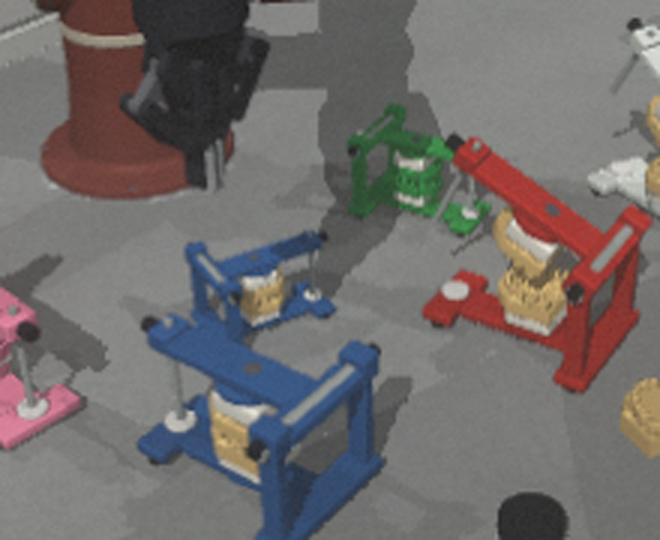

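The hand is clear. The blue arm stays closed with its pin on the table at crop (180,418), the base is where it was, and nothing else in view has moved.

```bash
python3 -c "
from station import *
print(finish_job())"
```

```text
the job is handed in; nothing more can be done
None
```

The large blue articulator is closed with its pin on the table, held together lightly (about 6 N) for just over a second, then released; in the last picture it and the things around it had not moved, and the job is handed in.

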